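# Set the spring-loaded end stop of a stick-length gauge and hold it for clamping

## Robot

A 7-joint arm with a two-finger parallel gripper is mounted at the origin on the work surface; the furniture and walls round the work are solid. World frame = base frame: x ahead of the robot, y to its left, z up, the work surface at z = 0. Lengths are in mm, angles in rad, forces in N, time in s.
With the tool pointing down it reaches from about 425 to 875 mm from the base axis. Payload 4.7 kg.
Tool frame: the origin (TCP) lies at the very end of the fingers, on their centre line; the grasp point (between the pads) lies manip.grasp_offset behind it (manip.grasp_offset is the distance from the TCP to the grasp point, in mm); z points along the fingers, y is the line along which they close (so a half turn about z gives the same grasp; the last joint's range is limited). The gripper opens to 87 mm and grips with 3 to 60 N. Pads are 19 mm wide; open, the fingers measure 117 mm over their backs; the gripper's body (75 mm by 190 mm) begins 51 mm behind the grasp point.
Start: joints at [-1.249, 0.321, -0.07, 1.45, 0.023, 1.371, -0.057], TCP at [196.953, 619.464, 222.587] pointing down, gripper open.
Joint ranges: [-2.86, 2.86], [-0.3, 2.09], [-1.38, 1.24], [0.06, 2.45], [-1.56, 4.7], [0.09, 2.05], [-2.69, 2.69]. Speed limits (rad/s): [2.57, 2.57, 3.14, 3.14, 3.14, 3.14, 3.14].

## Interface

Orientations are given as a unit quaternion [x, y, z, w].
In Python, from plant import manip gives the robot as it stands. The module is installed in compiled form; this text tells all that it offers.
- The arm moves only by the shell command python3 -m creep 'ROWS' [FORCE]. ROWS is JSON, a list of rows, each an object with "dp": the shift along the tool's x, y, z in mm, a list of three; "dr": the turn, a rotation vector about the tool's x, y, z in degrees, a list of three; "grip": the finger opening in mm, from 0 to 87. In form: [{"dp": [tx, ty, tz], "dr": [wx, wy, wz], "grip": grip}, ...]. A call has exactly 10 rows; each row shifts and turns the commanded pose from where the row before left it, along the tool's axes as they then stand; what a row does not reach is not made up. A row lasts 1/12 s, in which the tool goes at most 41.7 mm and 7.16 degrees, less where a joint would pass 70% of its speed; a pose out of reach is approached as far as the arm can. A call is refused whole if a number of a shift passes 41.7 or a number of a turn 7.16, either way. A call with a gripper value outside its range is refused whole. The fingers move at their own pace and stop on an object; FORCE is the grip in N (left out, the last holds). Time passes only in rows, so rows that do not move let the fingers close, or fill a call up. It gives the time, the measured TCP pose, the force, the opening and the grip force at its end, in the units of the state.
- manip.sense(): the state, without advancing time (a new reading comes with each control period).
- manip.camera(name): name is "scene" or "top" or "wrist"; returns a dict with "color" (400x640x3 uint8, red, green, blue), "depth" (400x640 float32, mm along the optical axis (not along the pixel's ray), 0 where there is no reading), "fx", "fy", "cx", "cy" (pixels), "T" (4x4, takes a point from camera to world coordinates). Camera axes: x right, y down, z forward; pixel columns grow to the right and rows downward; lengths in mm; the calibration is good to about 2 mm. The wrist camera is an equidistant fisheye: a pixel r from the principal point sees the ray r / f radians off the axis. A picture is of the moment at which its call begins.
- manip.hand_in(): hands the job in; it is judged then, once.
The state is a dict: "clock": time; "q": joint angles; "dq": joint speeds; "joint_efforts": joint torques, N m; "position": TCP position; "eef_rot": TCP orientation; "wrist_force": force on the tool from outside, world axes, zero at the start; "torque": the same for the moment, N m; "opening": finger opening in mm; "grasp_force": force on a finger pad.
Only numpy, scipy, OpenCV 4.12 (cv2) and the standard library are available. Lean on these libraries where they do the work, as an engineer would, in place of code of your own. Each camera call takes 0.05 s, during which the arm holds its last target. There are 200 camera calls.

## Task

Set the end stop of the stick-cutting gauge. First push its open stick drawer, which bars the stop's way, fully home until it clicks; then press the lock button on the square tube so that the telescoping arm springs loose, take the arm by its upright wooden grip and draw it out until its steel pointer is level with the point of the brass index clip on the scale. A spring pulls the arm back, so finish still holding the grip steady at that mark (I will tighten the clamp screw while you hold); do not shift the clip, and leave the loose things round the gauge where they are.

Things in the scene. Friction and masses are not known exactly. Their poses are not given: they have to be found in the camera images.
- gauge: stick gauge fixed on the bench: plywood board 193x470x15 mm with a 30 mm square tube along y (top z 0.055, mouth at local [-0.035, -0.060], facing +y), trough and scale in front, and a drawer box (local y 0.011 to 0.209, x from 0.030 back, top z 0.128). Origin on the bench mid-board, z up; +x to the rear, away from the robot; +y the way the arm draws out. Yaw -0.38 to -0.14.
- stick_drawer (a joint): opening of the stick drawer in m: 0 = fully home, at most 0.075. It is pushed home along the gauge's +x with about 1 N of friction; a spring catch resists over the last 12 mm (up to about 12 N), gives way at about 5 mm and then pulls the drawer home.
- drawer_front (a point): middle of the drawer's upright front face, at z = 0.085. The plywood front is 194 mm wide (y) and 60 mm high (z 0.060 to 0.120). A steel lip pull 60 mm wide stands 12 mm out of the face at z 0.107 to 0.113, its back plate (3 mm) on the face from z 0.092 up.
- lock_button (a joint): how far the lock button is pressed in m: 0 = up (arm locked), 0.008 = fully down; the catch lets go at about 5 mm. It takes about 2 N to start, 4.5 N fully down. Once the arm has sprung out the button stays about 5 mm down, as its catch rides under the bar.
- button_top (a point): centre of the top of the black round lock button, 18 mm across, standing about 10 mm proud on top of the square tube, 45 mm behind its mouth; pressed straight down. Its top is at z = 0.067 when up.
- stop_arm (a joint): extension of the telescoping arm in m: 0 = in and locked (1 to 2 mm of play), 0.14 = fully out, along the gauge's +y. When the lock lets go a spring kicks it out to about 0.025; beyond 0.03 the same spring (50 N/m) pulls it back: about 4.5 N at 0.12.
- grip_mid (a point): point in the middle of the arm's upright wooden grip at z = 0.090. The grip is 14 mm thick along the gauge's y, 24 mm wide along x, top z 0.107, on a steel head 16 mm (y) x 28 mm (x) with its top at z 0.056. The bar behind it is 20 mm wide, top z 0.050; with the arm in, the tube's mouth is 37 mm behind the grip's middle.
- pointer_tip (a point): tip of the thin steel pointer that the arm carries over the front of the scale; same y in the gauge frame as the grip's middle.
- index_clip (a joint): place of the brass index clip on the scale in m, on the same scale as joint stop_arm: the pointer stands level with the clip when both joints read the same. The clip slides stiffly (4 N) and must not be moved.
- clip_mark (a point): point of the small brass clip (12 mm wide along y, 18 mm along x, low thumbscrew on it) that sits on the scale bar, at z = 0.03; it points to +x of the gauge, at the steel pointer. The scale has lines every 5 mm, longer every 10 and longest every 50 mm.
- drill_block: wooden drilling block 45 x 100 x 28 mm with a row of holes, lying on the base board by its rear edge; leave alone. Origin at the centre of its underside.
- glue_bottle: white glue bottle, 49 mm across and 139 mm tall, standing on the bench beyond the closed end of the tube; leave alone. Origin at the centre of its underside.
- marker_pen: marker pen 17 x 135 x 16 mm lying on the base board just behind the tube; leave alone. Origin at the centre of its underside.

How it is judged:
By the outcome, as a careful person would: the job done as asked, in the order asked, and still so for the second after the job is handed in, while the arm keeps its last pose, push and grip.
It also fails if it takes over 45 s, if anything falls off the work surface, if the arm or the gripper's body presses on something with over 40 N, if the wrist force passes 120 N, or if a joint passes its speed limit or range.

## Working session

There is one attempt and no reset: what is moved stays moved. The work goes in short steps, Python scripts to look and compute and a shell command to move; the robot and the scene stay as the last step left them, time stands still between calls to the robot, and variables do not carry over. Pictures are saved under pics/ and viewed, at most 10 in all, crops included, and the job is handed in when it is done.

```bash
mkdir -p pics
python3 - <<'E'
from plant import manip
import cv2,numpy as np
s=manip.sense();print({k:np.round(v,3).tolist() for k,v in s.items()}, manip.grasp_offset)
for n in("scene","top"):
    c=manip.camera(n);cv2.imwrite(f"pics/{n}0.png",c["color"][:,:,::-1]);np.savez(f"{n}0.npz",**c)
    print(n,c["fx"],c["fy"],c["cx"],c["cy"],np.round(c["T"],3).tolist())
E
```

```text
{'clock': 0.0, 'q': [-1.249, 0.322, -0.07, 1.452, 0.023, 1.371, -0.057], 'dq': [-0.001, 0.001, 0.001, -0.0, 0.0, 0.002, 0.001], 'joint_efforts': [0.0, -49.129, -0.404, -31.253, -0.064, 0.044, 0.0], 'position': [196.816, 618.904, 221.457], 'eef_rot': [0.153, 0.988, -0.001, -0.0], 'wrist_force': [-0.223, 0.534, -0.433], 'torque': [0.069, 0.022, 0.025], 'grasp_force': 0.0, 'opening': 87.007} 18.700000000000003
scene 386.56591206045954 386.56591206045954 313.30744079674446 210.74390386690564 [[0.884, -0.307, 0.353, 148.464], [-0.467, -0.575, 0.671, -460.07], [-0.003, -0.758, -0.652, 647.598], [0.0, 0.0, 0.0, 1.0]]
top 372.9792431680575 372.9792431680575 316.97947573888797 205.49725055709405 [[-0.021, -0.989, 0.145, 321.732], [-0.999, 0.017, -0.031, 133.302], [0.028, -0.145, -0.989, 991.635], [0.0, 0.0, 0.0, 1.0]]
```

View pics/scene0.png

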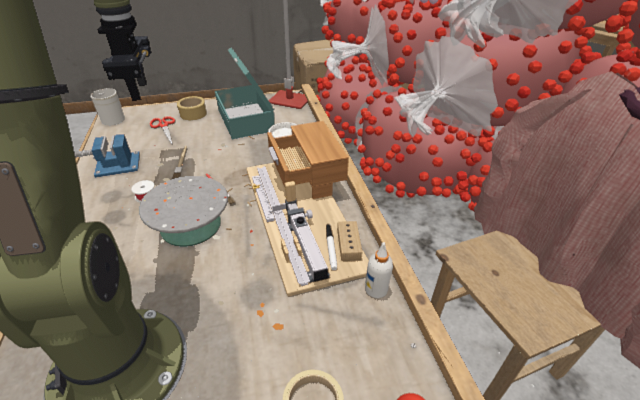

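View pics/top0.png

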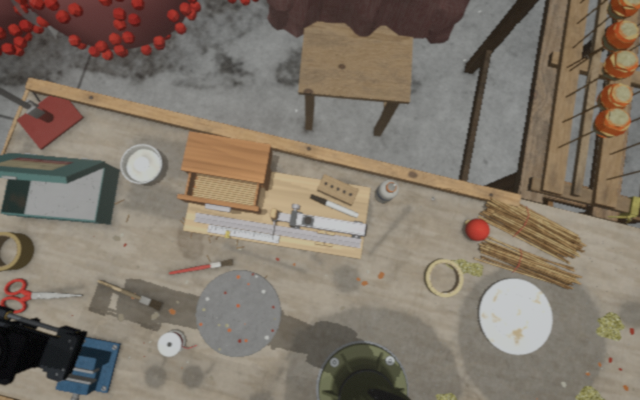

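The scene view shows the gauge at about (300,215), drawer box at (310,155), and lock button at about (298,218). The top view shows the tube from (300,220) to (365,228), the button near (308,220), the grip near (295,213), and the drawer open towards the scale at (225,190). I'll enlarge crops.

Run:
```python
import cv2
a=cv2.imread("pics/top0.png")[125:270,175:405];cv2.imwrite("pics/topc.png",cv2.resize(a,(782,493),interpolation=cv2.INTER_CUBIC))
a=cv2.imread("pics/scene0.png")[150:300,230:400];cv2.imwrite("pics/scenec.png",cv2.resize(a,(680,600),interpolation=cv2.INTER_CUBIC))
```

```text
(no output)
```

View pics/topc.png

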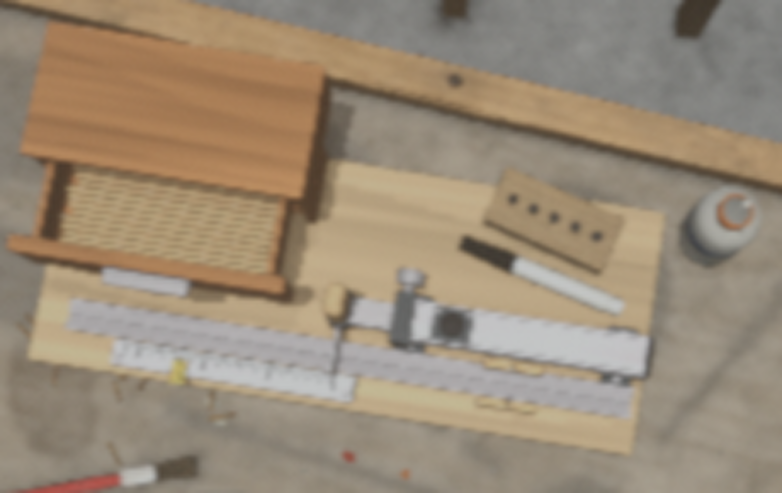

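View pics/scenec.png

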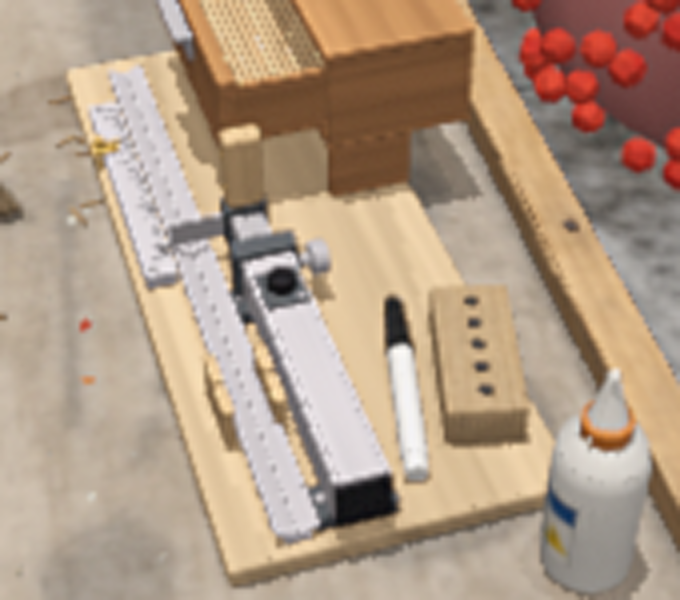

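```bash
cat > h.py <<'E'
import numpy as np,cv2
def ray(c,u,v,fish=False):
    x=np.array([(u-c["cx"])/c["fx"],(v-c["cy"])/c["fy"]])
    if fish:
        r=np.hypot(*x); d=np.array([*(x/r*np.sin(r)),np.cos(r)])
    else: d=np.array([*x,1.])
    T=c["T"];return T[:3,3],T[:3,:3]@d
def hit(c,u,v,z,fish=False):
    o,d=ray(c,u,v,fish);return o+d*(z-o[2])/d[2]
def proj(c,p):
    q=np.linalg.inv(c["T"])@np.array([*p,1.]);return c["fx"]*q[0]/q[2]+c["cx"],c["fy"]*q[1]/q[2]+c["cy"]
E
python3 - <<'E'
from h import *
t=dict(np.load("top0.npz"));s=dict(np.load("scene0.npz"))
T=lambda x,y,z:hit(t,x/3.4+175-.35,y/3.4+125-.35,z)
S=lambda x,y,z:hit(s,x/4+230-.4,y/4+150-.4,z)
P={}
for n,f,x,y,z in [("btn",T,452,320,67),("btnS",S,281,279,67),("grip",T,336,297,107),("gripS",S,240,132,107),("clip",T,179,370,30),("clipS",S,104,147,30),("ptr",T,333,386,32),("brdFR",T,632,453,15),("brdFL",T,30,357,15),("brdRR",T,662,212,15),("tubeEnd",T,648,350,55),("brdFRS",S,230,578,15),("brdFLS",S,70,70,15),("drL",T,10,242,120),("drR",T,290,294,120),("boxFL",T,22,155,128),("boxFR",T,303,197,128)]:
    P[n]=f(x,y,z);print(n,P[n].round(1))
for a,b in [("brdFR","brdFL"),("brdFRS","brdFLS"),("drR","drL"),("boxFR","boxFL"),("tubeEnd","btn"),("btn","grip")]:
    d=P[b]-P[a];print(a,b,np.hypot(*d[:2]).round(1),np.arctan2(-d[0],d[1]).round(4))
m=np.array([t["depth"][218:222,306:310].mean()]);print(m)
E
```

```text
btn [423.9 128.8  67. ]
btnS [421.8 125.7  67. ]
grip [437.2 210.  107. ]
gripS [439.  212.1 107. ]
clip [393.9 334.8  30. ]
clipS [393.9 335.2  30. ]
ptr [379.5 219.   32. ]
brdFR [324.9  -7.4  15. ]
brdFL [407.1 451.1  15. ]
brdRR [512.2 -38.3  15. ]
tubeEnd [400.2 -16.5  55. ]
brdFRS [324.1 -10.9  15. ]
brdFLS [412.  452.5  15. ]
drL [477.7 433.1 120. ]
drR [438.2 240.5 120. ]
boxFL [537.2 424.1 128. ]
boxFR [504.6 230.6 128. ]
brdFR brdFL 465.9 -0.1775
brdFRS brdFLS 471.6 -0.1875
drR drL 196.6 -0.2027
boxFR boxFL 196.2 -0.1668
tubeEnd btn 147.2 -0.1618
btn grip 82.3 -0.1618
[928.3226]
```

Both views agree on button, grip and clip to about 3 mm. Button to grip measures 82 mm and button to box end 116 mm, both as given. Yaw is about -0.178 and the gauge origin about (476,225), and the clip reads about 117 mm on the scale. I'll turn the tool to the gauge's yaw and move over in front of the drawer.

```bash
cat >> h.py <<'E'
YAW=-0.178;O=np.array([476.2,224.6])
def R2(y=None): y=YAW if y is None else y; return np.array([[np.cos(y),-np.sin(y)],[np.sin(y),np.cos(y)]])
def loc(p): return np.array([*(R2().T@(np.array(p[:2])-O)),p[2]])
def wor(p): return np.array([*(R2()@np.array(p[:2])+O),p[2]])
def st():
    from plant import manip
    from scipy.spatial.transform import Rotation as R
    s=manip.sense();m=R.from_quat(s["eef_rot"]).as_matrix()
    print("t",round(s["clock"],2),"loc",loc(s["position"]).round(1),"toolyaw",np.arctan2(-m[0,1],m[1,1]).round(4),"zax",m[:,2].round(3),"F",np.round(s["wrist_force"],1),"open",round(s["opening"],1),"gf",round(s["grasp_force"],1))
E
python3 -m creep '[{"dp":[0,0,0],"dr":[0,0,-3.7],"grip":0},{"dp":[0,0,0],"dr":[0,0,-3.7],"grip":0},{"dp":[-27,-18,0],"dr":[0,0,0],"grip":0},{"dp":[-27,-18,0],"dr":[0,0,0],"grip":0},{"dp":[-27,-18,0],"dr":[0,0,0],"grip":0},{"dp":[-27,-18,0],"dr":[0,0,0],"grip":0},{"dp":[-27,-18,0],"dr":[0,0,0],"grip":0},{"dp":[-27,-18,0],"dr":[0,0,0],"grip":0},{"dp":[0,0,0],"dr":[0,0,0],"grip":0},{"dp":[0,0,0],"dr":[0,0,0],"grip":0}]' 30
python3 - <<'E'
from h import *
st()
from plant import manip
c=manip.camera("wrist");np.savez("w1.npz",**c);cv2.imwrite("pics/w1.png",c["color"][:,:,::-1]);print(c["fx"],c["cx"],c["cy"],np.round(c["T"],2).tolist())
E
```

```text
clock: 0.93
position: [339.5, 482.3, 222.3]
eef_rot: [0.092, 0.996, -0.0, 0.0]
wrist_force: [-0.6, 1.0, 0.1]
opening: 28.2
grasp_force: 0.0
t 0.93 loc [-180.2  229.4  222.3] toolyaw -0.1839 zax [ 0.    -0.001 -1.   ] F [-0.6  1.   0.1] open 28.2 gf 0.0
309.70691628693146 315.7178096059194 196.31709549589607 [[0.18, 0.95, 0.24, 272.93], [0.98, -0.18, -0.05, 493.23], [-0.0, 0.25, -0.97, 383.53], [0.0, 0.0, 0.0, 1.0]]
```

View pics/w1.png

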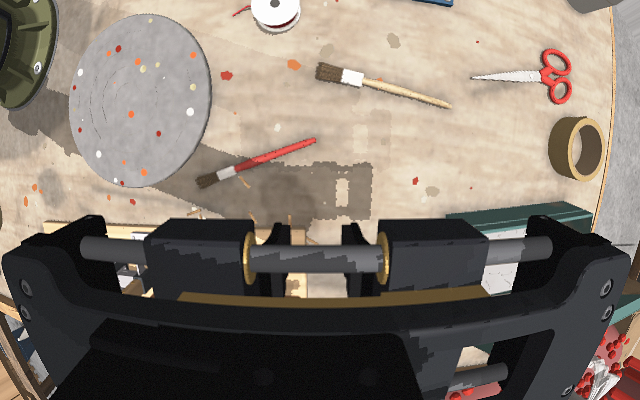

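The wrist view shows mostly bench on the near side of the gripper: turntable at (140,100) and brush at (255,165). The gauge is still hidden behind the gripper body, so this camera looks towards the gauge's front, as I'll need for the scale later. Next I go to in front of the drawer and down.

```bash
python3 -m creep '[{"dp":[-25.5,-18.5,0],"dr":[0,0,0],"grip":0},{"dp":[-25.5,-18.5,0],"dr":[0,0,0],"grip":0},{"dp":[-25.5,-18.5,0],"dr":[0,0,-0.3],"grip":0},{"dp":[-25.5,-18.5,0],"dr":[0,0,0],"grip":0},{"dp":[0,0,25],"dr":[0,0,0],"grip":0},{"dp":[0,0,25],"dr":[0,0,0],"grip":0},{"dp":[0,0,25],"dr":[0,0,0],"grip":0},{"dp":[0,0,25],"dr":[0,0,0],"grip":0},{"dp":[0,0,25],"dr":[0,0,0],"grip":0},{"dp":[0,0,25],"dr":[0,0,0],"grip":0}]'
python3 - <<'E'
from h import *
st()
E
```

```text
clock: 1.82
position: [422.8, 395.3, 71.2]
eef_rot: [0.085, 0.996, 0.0, -0.0]
wrist_force: [-0.7, 0.3, -0.6]
opening: 0.3
grasp_force: 0.0
t 1.82 loc [-82.8 158.6  71.2] toolyaw -0.1703 zax [-0.001  0.001 -1.   ] F [-0.7  0.3 -0.6] open 0.3 gf 0.0
```

```bash
python3 -m creep '[{"dp":[-12,0,0],"dr":[0,0,0],"grip":0},{"dp":[-12,0,0],"dr":[0,0,0],"grip":0},{"dp":[-6,0,0],"dr":[0,0,0],"grip":0},{"dp":[-6,0,0],"dr":[0,0,0],"grip":0},{"dp":[-6,0,0],"dr":[0,0,0],"grip":0},{"dp":[-6,0,0],"dr":[0,0,0],"grip":0},{"dp":[-6,0,0],"dr":[0,0,0],"grip":0},{"dp":[-6,0,0],"dr":[0,0,0],"grip":0},{"dp":[-6,0,0],"dr":[0,0,0],"grip":0},{"dp":[-6,0,0],"dr":[0,0,0],"grip":0}]'
python3 - <<'E'
from h import *
st()
E
```

```text
clock: 2.65
position: [496.0, 381.3, 72.8]
eef_rot: [0.086, 0.996, 0.0, 0.0]
wrist_force: [-0.5, 0.0, 0.5]
opening: 0.3
grasp_force: 0.6
t 2.65 loc [ -8.2 157.7  72.8] toolyaw -0.1732 zax [ 0.  0. -1.] F [-0.5  0.   0.5] open 0.3 gf 0.6
```

```bash
python3 -m creep '[{"dp":[-3,0,0],"dr":[0,0,0],"grip":0},{"dp":[-2,0,0],"dr":[0,0,0],"grip":0},{"dp":[-2,0,0],"dr":[0,0,0],"grip":0},{"dp":[-2,0,0],"dr":[0,0,0],"grip":0},{"dp":[-2,0,0],"dr":[0,0,0],"grip":0},{"dp":[-2,0,0],"dr":[0,0,0],"grip":0},{"dp":[-1,0,0],"dr":[0,0,0],"grip":0},{"dp":[-1,0,0],"dr":[0,0,0],"grip":0},{"dp":[0,0,0],"dr":[0,0,0],"grip":0},{"dp":[0,0,0],"dr":[0,0,0],"grip":0}]'
python3 - <<'E'
from h import *
st()
from plant import manip
c=manip.camera("top");np.savez("t2.npz",**c);cv2.imwrite("pics/t2.png",cv2.resize(c["color"][125:270,175:405,::-1],(782,493),interpolation=cv2.INTER_CUBIC))
E
```

```text
clock: 3.48
position: [509.4, 378.9, 72.5]
eef_rot: [0.086, 0.996, -0.0, -0.001]
wrist_force: [-5.4, 0.9, 2.8]
opening: 0.2
grasp_force: 2.6
t 3.48 loc [  5.4 157.7  72.5] toolyaw -0.1731 zax [-0.002  0.    -1.   ] F [-5.4  0.9  2.8] open 0.2 gf 2.6
```

View pics/t2.png

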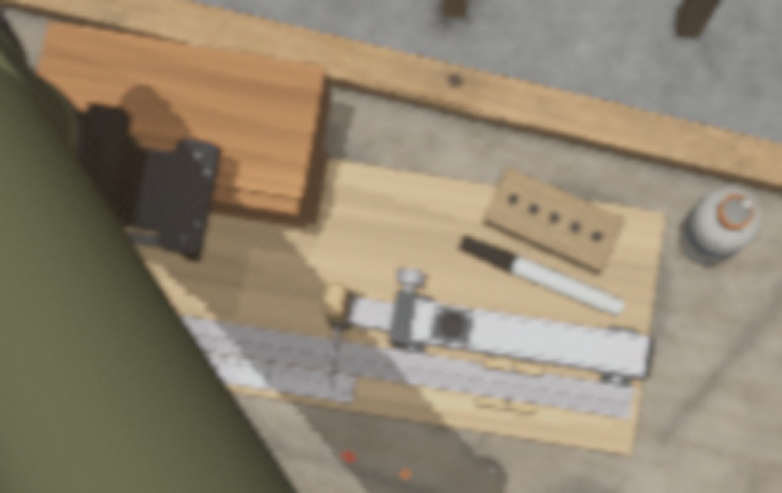

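The top view shows the drawer front now near the box front at (255,205), a small gap still left. The hand is at (150,180) and the arm and clip are untouched. The 5.4 N says I'm in the catch, so I keep pushing.

```bash
python3 -m creep '[{"dp":[-1,0,0],"dr":[0,0,0],"grip":0},{"dp":[-1,0,0],"dr":[0,0,0],"grip":0},{"dp":[-1,0,0],"dr":[0,0,0],"grip":0},{"dp":[-1,0,0],"dr":[0,0,0],"grip":0},{"dp":[-1,0,0],"dr":[0,0,0],"grip":0},{"dp":[-1,0,0],"dr":[0,0,0],"grip":0},{"dp":[-1,0,0],"dr":[0,0,0],"grip":0},{"dp":[-1,0,0],"dr":[0,0,0],"grip":0},{"dp":[0,0,0],"dr":[0,0,0],"grip":0},{"dp":[0,0,0],"dr":[0,0,0],"grip":0}]'
python3 - <<'E'
from h import *
st()
E
```

```text
clock: 4.37
position: [509.1, 378.8, 72.4]
eef_rot: [0.085, 0.996, -0.002, -0.008]
wrist_force: [-24.3, -3.0, 14.6]
opening: 0.5
grasp_force: 11.7
t 4.37 loc [  5.1 157.6  72.4] toolyaw -0.1698 zax [-0.016 -0.002 -1.   ] F [-24.3  -3.   14.6] open 0.5 gf 11.7
```

Position has stalled at 24 N, so the drawer is either home or blocked. I back off and look.

```bash
python3 -m creep '[{"dp":[8,0,0],"dr":[0,0,0],"grip":0},{"dp":[12,0,0],"dr":[0,0,0],"grip":0},{"dp":[20,0,0],"dr":[0,0,0],"grip":0},{"dp":[20,0,0],"dr":[0,0,0],"grip":0},{"dp":[0,-20,-20],"dr":[0,0,0],"grip":0},{"dp":[0,-25,-20],"dr":[0,0,0],"grip":0},{"dp":[0,-25,-20],"dr":[0,0,0],"grip":0},{"dp":[0,-25,0],"dr":[0,0,0],"grip":0},{"dp":[0,-25,0],"dr":[0,0,0],"grip":0},{"dp":[0,-25,0],"dr":[0,0,0],"grip":0}]'
python3 - <<'E'
from h import *
st()
from plant import manip
c=manip.camera("top");np.savez("t3.npz",**c);a=cv2.resize(c["color"][125:270,175:405,::-1],(782,493),interpolation=cv2.INTER_CUBIC)[:,:420]
d=manip.camera("scene");np.savez("s3.npz",**d);b=cv2.resize(d["color"][110:230,245:355,::-1],(452,493),interpolation=cv2.INTER_CUBIC)[:,:380]
cv2.imwrite("pics/c3.png",np.hstack([a,b]))
E
```

```text
clock: 5.2
position: [435.0, 243.1, 133.1]
eef_rot: [0.087, 0.996, 0.0, 0.002]
wrist_force: [0.7, -0.2, -0.2]
opening: 0.4
grasp_force: 0.0
t 5.2 loc [-43.8  10.9 133.1] toolyaw -0.1745 zax [ 0.003  0.001 -1.   ] F [ 0.7 -0.2 -0.2] open 0.4 gf 0.0
```

View pics/c3.png

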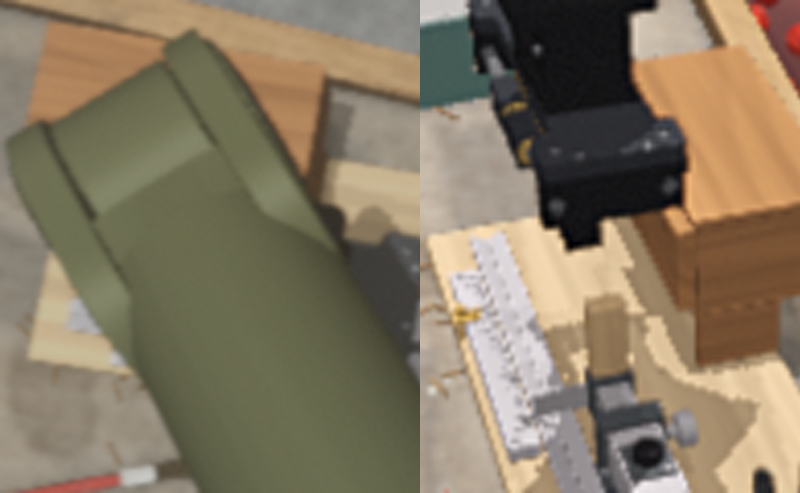

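The scene crop on the right shows the drawer front flush on the box at about (685,225), with no opening visible. The grip is at (605,340) and the button at (648,450). At 24 N against a catch of 12 N at most, it must be home; I'll check that numerically and then move over the button.

```bash
python3 -m creep '[{"dp":[0,-29,0],"dr":[0,0,0],"grip":0},{"dp":[-2,-29,0],"dr":[0,0,-0.2],"grip":0},{"dp":[-3,-29,0],"dr":[0,0,0],"grip":0},{"dp":[-3,-29,0],"dr":[0,0,0],"grip":0},{"dp":[0,0,0],"dr":[0,0,0],"grip":0},{"dp":[0,0,15],"dr":[0,0,0],"grip":0},{"dp":[0,0,15],"dr":[0,0,0],"grip":0},{"dp":[0,0,15],"dr":[0,0,0],"grip":0},{"dp":[0,0,5],"dr":[0,0,0],"grip":0},{"dp":[0,0,0],"dr":[0,0,0],"grip":0}]'
python3 - <<'E'
from h import *
st()
t=dict(np.load("t2.npz"))
T=lambda x,y,z:loc(hit(t,x/3.4+175-.35,y/3.4+125-.35,z))
print("front edge",T(300,222,120),"box edge",T(303,197,128))
d=np.load("s3.npz")
print("seam x",loc(hit(d,245+(697-420)/4.108,110+215/4.108,128)),"front outer",loc(hit(d,245+(670-420)/4.108,110+212/4.108,120)))
from plant import manip
c=manip.camera("scene");a=c["color"][170:240,265:345,::-1];cv2.imwrite("pics/b4.png",cv2.resize(a,(640,560),interpolation=cv2.INTER_CUBIC))
E
```

```text
clock: 6.13
position: [421.5, 129.0, 81.4]
eef_rot: [0.085, 0.996, -0.001, -0.001]
wrist_force: [0.0, 0.0, -0.4]
opening: 0.6
grasp_force: 0.0
t 6.13 loc [ -36.9 -103.8   81.4] toolyaw -0.1698 zax [-0.002 -0.001 -1.   ] F [ 0.   0.  -0.4] open 0.6 gf 0.0
front edge [ 10.61001893  11.07489488 120.        ] box edge [ 26.91854022  10.96915705 128.        ]
seam x [ 32.79018808  15.71450523 128.        ] front outer [ 22.00595103  35.27163301 120.        ]
```

View pics/b4.png

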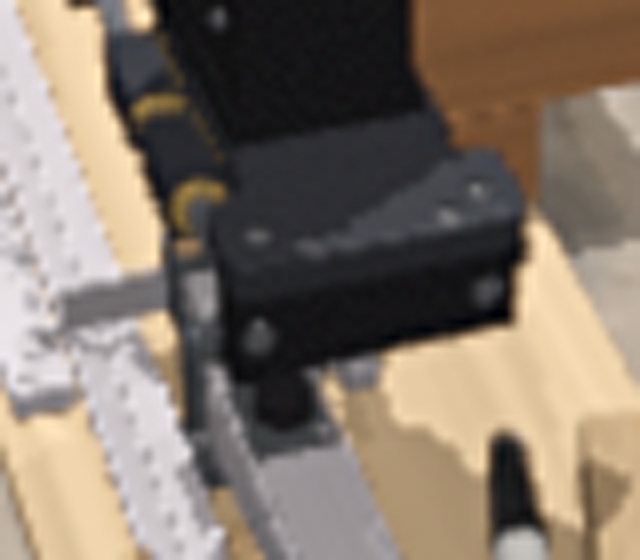

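The hand is centred above the tube, with the closed fingertips just over the black button at about (285,400). Now I press down.

```bash
python3 -m creep '[{"dp":[0,0,6],"dr":[0,0,0],"grip":0},{"dp":[0,0,5],"dr":[0,0,0],"grip":0},{"dp":[0,0,2],"dr":[0,0,0],"grip":0},{"dp":[0,0,2],"dr":[0,0,0],"grip":0},{"dp":[0,0,2],"dr":[0,0,0],"grip":0},{"dp":[0,0,2],"dr":[0,0,0],"grip":0},{"dp":[0,0,2],"dr":[0,0,0],"grip":0},{"dp":[0,0,1],"dr":[0,0,0],"grip":0},{"dp":[0,0,0],"dr":[0,0,0],"grip":0},{"dp":[0,0,0],"dr":[0,0,0],"grip":0}]'
python3 - <<'E'
from h import *
st()
from plant import manip
d=np.load("scene0.npz");c=manip.camera("scene");np.savez("s5.npz",**c)
for n,k in(("0",d),("5",c)):
    im=k["color"].astype(int);# pointer strip/grip: report wood-grip-like centroid
    h=cv2.cvtColor(k["color"],cv2.COLOR_RGB2HSV)[175:205,275:305];print(n,h[:,:,2].mean(axis=1).round(0).astype(int).tolist())
E
```

```text
clock: 7.02
position: [422.2, 129.1, 60.7]
eef_rot: [0.085, 0.996, 0.0, 0.0]
wrist_force: [-1.2, -0.7, 3.1]
opening: 0.7
grasp_force: 1.8
t 7.02 loc [ -36.2 -103.5   60.7] toolyaw -0.1699 zax [ 0.  0. -1.] F [-1.2 -0.7  3.1] open 0.7 gf 1.8
0 [116, 120, 123, 122, 121, 122, 136, 161, 174, 177, 168, 156, 155, 156, 158, 160, 166, 169, 170, 169, 169, 171, 173, 174, 173, 175, 169, 163, 173, 186]
5 [34, 38, 48, 67, 77, 81, 75, 65, 61, 62, 64, 64, 66, 64, 65, 79, 83, 77, 77, 76, 81, 90, 97, 94, 80, 72, 81, 84, 84, 98]
```

```bash
python3 -m creep '[{"dp":[0,0,1],"dr":[0,0,0],"grip":0},{"dp":[0,0,1],"dr":[0,0,0],"grip":0},{"dp":[0,0,0.5],"dr":[0,0,0],"grip":0},{"dp":[0,0,0.5],"dr":[0,0,0],"grip":0},{"dp":[0,0,0],"dr":[0,0,0],"grip":0},{"dp":[0,0,0],"dr":[0,0,0],"grip":0},{"dp":[0,0,0],"dr":[0,0,0],"grip":0},{"dp":[0,0,0],"dr":[0,0,0],"grip":0},{"dp":[0,0,0],"dr":[0,0,0],"grip":0},{"dp":[0,0,0],"dr":[0,0,0],"grip":0}]'
python3 - <<'E'
from h import *
st()
E
python3 -m creep '[{"dp":[0,0,-15],"dr":[0,0,0],"grip":0},{"dp":[0,0,-25],"dr":[0,0,0],"grip":0},{"dp":[0,0,-25],"dr":[0,0,0],"grip":0},{"dp":[0,0,-20],"dr":[0,0,0],"grip":40},{"dp":[0,20,0],"dr":[0,0,0],"grip":50},{"dp":[0,20,0],"dr":[0,0,0],"grip":50},{"dp":[0,20,0],"dr":[0,0,0],"grip":50},{"dp":[0,20,0],"dr":[0,0,0],"grip":50},{"dp":[0,0,0],"dr":[0,0,0],"grip":50},{"dp":[0,0,0],"dr":[0,0,0],"grip":50}]'
python3 - <<'E'
from h import *
st()
from plant import manip
c=manip.camera("scene");np.savez("s6.npz",**c);a=c["color"][150:240,245:345,::-1]
w=manip.camera("wrist");np.savez("w6.npz",**w)
cv2.imwrite("pics/b6.png",np.hstack([cv2.resize(a,(400,360),interpolation=cv2.INTER_CUBIC),cv2.resize(w["color"][200:400,100:322,::-1],(400,360))]))
E
```

```text
clock: 7.9
position: [422.4, 129.2, 59.2]
eef_rot: [0.085, 0.996, 0.0, 0.0]
wrist_force: [-5.2, -2.9, 17.5]
opening: 0.4
grasp_force: 8.5
t 7.9 loc [ -36.  -103.4   59.2] toolyaw -0.17 zax [ 0.     0.001 -1.   ] F [-5.2 -2.9 17.5] open 0.4 gf 8.5
clock: 8.73
position: [435.3, 208.6, 141.9]
eef_rot: [0.084, 0.996, -0.0, -0.0]
wrist_force: [-0.4, -0.7, -0.0]
opening: 39.3
grasp_force: 0.0
t 8.73 loc [-37.4 -23.  141.9] toolyaw -0.1678 zax [-0.001 -0.001 -1.   ] F [-0.4 -0.7 -0. ] open 39.3 gf 0.0
```

View pics/b6.png

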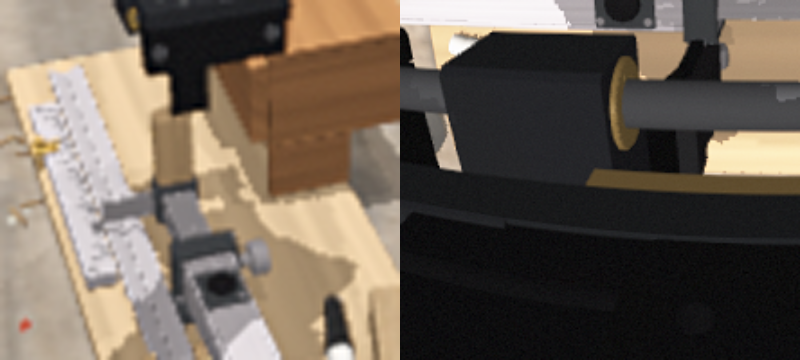

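The scene part (left) shows the arm has sprung out: the head at (173,200) is clear of the tube mouth and the pointer is at (105,210). The button stays sunk at (222,283), and the clip at (42,147) is unmoved. I go over the grip and descend, fingers open.

```bash
python3 - <<'E'
from h import *
c=dict(np.load("s6.npz"));s=dict(np.load("scene0.npz"))
print(loc(hit(s,272.5,208.7,32)),loc(hit(c,270.5,203,32)))
E
python3 -m creep '[{"dp":[-1,13,0],"dr":[0,0,0.5],"grip":70},{"dp":[-1,12,0],"dr":[0,0,0],"grip":70},{"dp":[0,0,0],"dr":[0,0,0],"grip":70},{"dp":[0,0,0],"dr":[0,0,0],"grip":70},{"dp":[0,0,15],"dr":[0,0,0],"grip":70},{"dp":[0,0,15],"dr":[0,0,0],"grip":70},{"dp":[0,0,15],"dr":[0,0,0],"grip":70},{"dp":[0,0,15],"dr":[0,0,0],"grip":70},{"dp":[0,0,11],"dr":[0,0,0],"grip":70},{"dp":[0,0,0],"dr":[0,0,0],"grip":70}]'
python3 - <<'E'
from h import *
st()
E
```

```text
[-79.13281298 -11.00215897  32.        ] [-78.89529881  12.0483394   32.        ]
clock: 9.67
position: [440.3, 230.5, 69.3]
eef_rot: [0.089, 0.996, -0.002, -0.002]
wrist_force: [-0.3, -0.6, -0.5]
opening: 69.5
grasp_force: 0.0
t 9.67 loc [-36.4  -0.6  69.3] toolyaw -0.1792 zax [-0.004 -0.003 -1.   ] F [-0.3 -0.6 -0.5] open 69.5 gf 0.0
```

```bash
python3 -m creep '[{"dp":[0,0,0],"dr":[0,0,0],"grip":5},{"dp":[0,0,0],"dr":[0,0,0],"grip":5},{"dp":[0,0,0],"dr":[0,0,0],"grip":5},{"dp":[0,0,0],"dr":[0,0,0],"grip":5},{"dp":[0,0,0],"dr":[0,0,0],"grip":5},{"dp":[0,0,0],"dr":[0,0,0],"grip":5},{"dp":[0,0,0],"dr":[0,0,0],"grip":5},{"dp":[0,0,0],"dr":[0,0,0],"grip":5},{"dp":[0,0,0],"dr":[0,0,0],"grip":5},{"dp":[0,0,0],"dr":[0,0,0],"grip":5}]' 30
python3 - <<'E'
from h import *
st()
E
```

```text
clock: 10.5
position: [442.0, 232.8, 71.6]
eef_rot: [0.089, 0.996, 0.001, 0.0]
wrist_force: [0.3, 1.8, -1.0]
opening: 13.8
grasp_force: 30.0
t 10.5 loc [-35.1   2.   71.6] toolyaw -0.1784 zax [ 0.001  0.001 -1.   ] F [ 0.3  1.8 -1. ] open 13.8 gf 30.0
```

Gripped: opening 13.8 mm and y at 2, which is about 25 mm of extension. I draw out about 80 mm, then measure pointer against clip.

```bash
python3 -m creep '[{"dp":[0,5,0],"dr":[0,0,0],"grip":5},{"dp":[0,10,0],"dr":[0,0,0],"grip":5},{"dp":[0,12,0],"dr":[0,0,0],"grip":5},{"dp":[0,12,0],"dr":[0,0,0],"grip":5},{"dp":[0,12,0],"dr":[0,0,0],"grip":5},{"dp":[0,12,0],"dr":[0,0,0],"grip":5},{"dp":[0,10,0],"dr":[0,0,0],"grip":5},{"dp":[0,7,0],"dr":[0,0,0],"grip":5},{"dp":[0,0,0],"dr":[0,0,0],"grip":5},{"dp":[0,0,0],"dr":[0,0,0],"grip":5}]'
python3 - <<'E'
from h import *
st()
from plant import manip
w=manip.camera("wrist");np.savez("w7.npz",**w)
c=manip.camera("scene");np.savez("s7.npz",**c)
t=manip.camera("top");np.savez("t7.npz",**t)
cv2.imwrite("pics/b7.png",np.hstack([cv2.resize(c["color"][150:230,240:310,::-1],(400,457),interpolation=cv2.INTER_CUBIC),cv2.resize(w["color"][150:330,240:400,::-1],(400,457),interpolation=cv2.INTER_CUBIC)]))
E
```

```text
clock: 11.33
position: [456.4, 312.8, 71.6]
eef_rot: [0.089, 0.996, 0.001, 0.0]
wrist_force: [-0.9, -0.9, 3.3]
opening: 13.5
grasp_force: 30.0
t 11.33 loc [-35.1  83.3  71.6] toolyaw -0.1775 zax [ 0.001  0.001 -1.   ] F [-0.9 -0.9  3.3] open 13.5 gf 30.0
```

View pics/b7.png

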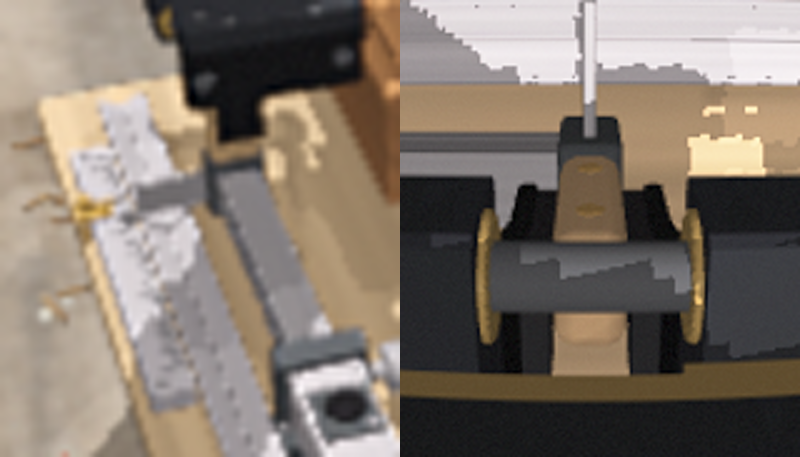

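The scene crop shows the pointer, its tip near (130,195), about level with or just short of the clip at (95,208). The wrist crop shows the grip held squarely between the pads at (590,240), and the pointer as a thin line running up at column 590. That was my last picture, so I now measure numerically with the brass mask and the pointer line in the wrist view.

```bash
cat >> h.py <<'E'
def brass(c,box):
    r0,r1,a,b=box;h=cv2.cvtColor(c["color"],cv2.COLOR_RGB2HSV)[r0:r1,a:b]
    m=cv2.inRange(h,(18,130,100),(32,255,255));n,l,s,ce=cv2.connectedComponentsWithStats(m)
    return [(s[i].tolist(),(ce[i]+[a,r0]).round(1).tolist()) for i in range(1,n) if s[i,4]>8],m
E
python3 - <<'E'
from h import *
w=dict(np.load("w7.npz"));print("w",*brass(w,(60,215,220,440))[0],sep="\n")
for n in("s7","scene0"): print(n,brass(dict(np.load(n+".npz")),(165,205,240,275))[0])
g=w["color"].astype(int)
for r in range(100,200,6): print(r,g[r,306:328].mean(axis=1).astype(int).tolist())
E
```

```text
w
([109, 54, 5, 8, 13], [330.8, 117.5])
([115, 57, 7, 5, 10], [338.1, 119.4])
s7 [([13, 20, 6, 4, 14], [255.4, 186.4])]
scene0 [([13, 20, 6, 4, 14], [255.4, 186.4])]
100 [184, 159, 159, 162, 163, 162, 166, 165, 167, 167, 164, 162, 164, 163, 162, 161, 161, 162, 162, 161, 160, 164]
106 [178, 179, 179, 177, 180, 177, 177, 177, 176, 173, 171, 170, 168, 167, 167, 168, 171, 169, 171, 172, 174, 177]
112 [214, 215, 215, 215, 214, 215, 216, 215, 215, 215, 216, 216, 198, 172, 217, 216, 218, 182, 137, 129, 105, 214]
118 [237, 237, 237, 237, 237, 237, 237, 237, 237, 237, 237, 237, 237, 237, 237, 237, 238, 239, 241, 233, 143, 206]
124 [244, 244, 244, 244, 244, 245, 245, 245, 244, 245, 245, 245, 245, 244, 244, 245, 245, 246, 240, 205, 156, 206]
130 [245, 236, 148, 115, 139, 230, 246, 243, 243, 244, 244, 244, 244, 244, 245, 244, 244, 245, 247, 246, 112, 204]
136 [245, 248, 249, 119, 114, 231, 249, 246, 245, 237, 226, 240, 247, 246, 246, 247, 248, 240, 200, 165, 252, 248]
142 [245, 247, 246, 142, 142, 236, 228, 174, 231, 249, 248, 215, 207, 248, 246, 246, 246, 239, 209, 161, 249, 247]
148 [148, 145,
[... 303 characters left out ...]
0, 221, 220, 221, 221, 221]
166 [226, 226, 226, 227, 231, 184, 128, 153, 225, 228, 232, 217, 205, 228, 226, 225, 225, 226, 226, 226, 226, 225]
172 [236, 236, 235, 236, 239, 243, 204, 151, 222, 228, 230, 216, 215, 237, 236, 236, 236, 235, 235, 235, 235, 235]
178 [231, 233, 233, 235, 164, 148, 134, 153, 224, 229, 230, 208, 171, 149, 150, 151, 149, 148, 148, 148, 152, 150]
184 [134, 133, 133, 132, 130, 129, 113, 143, 220, 228, 229, 199, 150, 127, 131, 129, 129, 128, 129, 129, 129, 130]
190 [135, 134, 134, 136, 135, 135, 119, 138, 196, 210, 154, 117, 119, 133, 136, 134, 135, 135, 134, 134, 135, 135]
196 [53, 29, 32, 32, 30, 30, 25, 75, 137, 134, 133, 113, 75, 30, 30, 27, 31, 29, 35, 57, 98, 133]
```

Run:
```python
from h import *
w=dict(np.load("w7.npz"));h=cv2.cvtColor(w["color"],cv2.COLOR_RGB2HSV)
for r in range(104,146): print(r,"".join(" %3d"%v if hh<40 and v>60 else "   ." for v,hh in zip(h[r,320:350,1],h[r,320:350,0])))
```

```text
104    .   .   .   .   .   .   .   .   .   .   .   .   .   .   .   .   .   .   .   .   .   .   .   .   .   .   .   .   .   .
105    .   .   .   .   .   .   .   .   .   .   .   .   .   .   .   .   .   .   .   .   .   .   .   .   .   .   .   .   .   .
106    .   .   .   .   .   .   .   .   .   .   .   .   .   .   .   .   .   .   .   .   .   .   .   .   .   .   .   .   .   .
107    .   .   .   .   .   .  70 118 124 125 125 125 126 124 122 123 122 122 122 121 122 122 123 112  77   .   .   .   .   .
108    .   .   .   .   .   .  98 127 115 114 113 114 111 109 123 128 125 121 126 114 116 117 113 116 107   .   .   .   .   .
109   81  82  78  75  72  74 122 122 107 105 105 111 123 120 120 122 115 115 124 118 108 104  99 110 118  67  70  71  71  68
110   84  85  91  92  93  95 122 122 112 108 114 126 140 130 116 108 110 111 122 129 116 109 105 112 121  84  86  88  89  90
111   75  77  77  92  92  90 124 122 113 119 132 139 129 107 105 104 105 105 106 115 128 124 117 119 120  75  78  77  79  78
112   72  72  73  92  89  95 136 109 101 129 145 138 108 106 105 105 106 107 109 112 114 135 132 116
[... 3449 characters left out ...]
  .   .   .   .   .   .   .   .   .   .   .   .   .   .   .   .   .   .   .
141    .   .   .   .   .   .   .   .   .   .   .   .   .   .   .   .   .   .   .   .   .   .   .   .   .   .   .   .   .   .
142    .   .   .   .   .   .   .   .   .   .   .   .   .   .   .   .   .   .   .   .   .   .   .   .   .   .   .   .   .   .
143    .   .   .   .   .   .   .   .   .   .   .   .   .   .   .   .   .   .   .   .   .   .   .   .   .   .   .   .   .   .
144    .   .   .   .   .   .   .   .   .   .   .   .   .   .   .   .   .   .   .   .   .   .   .   .   .   .   .   .   .   .
145    .   .   .   .   .   .   .   .   .   .   .   .   .   .   .   .   .   .   .   .   .   .   .   .   .   .   .   .   .   .
```

Very clear: the clip's point is at (335.0,136), and its width of 18.5 px equals 12 mm, so 0.65 mm/px. The pointer is centred at column 315.7. The gap is about 12.5 mm, which I now check by casting rays before moving.

```bash
python3 - <<'E'
from h import *
w=dict(np.load("w7.npz"))
a=loc(hit(w,335,135.5,30,True));print(a.round(1))
for z in(28,30,33):
  for p in((315.6,137),(315.5,160),(315.5,180)): print(z,p,(a-loc(hit(w,*p,z,True))).round(2))
E
python3 -m creep '[{"dp":[0,2,0],"dr":[0,0,0],"grip":5},{"dp":[0,3,0],"dr":[0,0,0],"grip":5},{"dp":[0,3,0],"dr":[0,0,0],"grip":5},{"dp":[0,2,0],"dr":[0,0,0],"grip":5},{"dp":[0,1,0],"dr":[0,0,0],"grip":5},{"dp":[0,0.5,0],"dr":[0,0,0],"grip":5},{"dp":[0,0,0],"dr":[0,0,0],"grip":5},{"dp":[0,0,0],"dr":[0,0,0],"grip":5},{"dp":[0,0,0],"dr":[0,0,0],"grip":5},{"dp":[0,0,0],"dr":[0,0,0],"grip":5}]'
cat > m.py <<'E'
from h import *
from plant import manip
st()
w=manip.camera("wrist");np.savez("w8.npz",**w)
h=cv2.cvtColor(w["color"],cv2.COLOR_RGB2HSV);g=w["color"].mean(axis=2).astype(int)
for r in range(128,146): print(r,"".join("%4d"%v if hh<40 and v>60 else "   ." for v,hh in zip(h[r,302:332,1],h[r,302:332,0])),"|",*g[r,308:324])
for r in(154,160,166,172): print(r,*g[r,306:328])
m=(h[...,0]<40)&(h[...,1]>60);print("clip col edges",[ (302-10+np.where(m[r,292:345])[0][[0,-1]]).tolist() for r in range(123,132,2) if m[r,292:345].any()])
E
python3 m.py
```

```text
[-91.6  94.5  30. ]
28 (315.6, 137) [-1.16 12.65  2.  ]
28 (315.5, 160) [-16.52  12.71   2.  ]
28 (315.5, 180) [-30.12  12.7    2.  ]
30 (315.6, 137) [-1.05 12.66  0.  ]
30 (315.5, 160) [-16.25  12.71   0.  ]
30 (315.5, 180) [-29.72  12.7    0.  ]
33 (315.6, 137) [-0.87 12.66 -3.  ]
33 (315.5, 160) [-15.85  12.72  -3.  ]
33 (315.5, 180) [-29.12  12.71  -3.  ]
clock: 12.32
position: [457.8, 320.6, 71.6]
eef_rot: [0.09, 0.996, -0.001, -0.001]
wrist_force: [-4.2, -5.4, 6.1]
opening: 13.8
grasp_force: 30.0
t 12.32 loc [-35.1  91.2  71.6] toolyaw -0.1795 zax [-0.001 -0.002 -1.   ] F [-4.2 -5.4  6.1] open 13.8 gf 30.0
128    .   .   .   .   .   .   .   .   .   .   .   .  89 122 110 111 111 120 144 134  83  79 104 122 107 108 109 107 107 105 | 248 248 248 248 252 247 122 205 211 210 211 205 129 178 224 226
129    .   .   .   .   .   .   .   .   .   .   .   .  90 124 111 110 110 118 144 135 101  97 110 120 106 109 107 109 109 107 | 247 246 247 247 249 243 121 204 210 210 211 206 128 177 215 218
130    .   .   .   .   .   .   .   .   .   .   .   .  90 124 110 110 110 119 146 132 103 100 112 1
[... 2700 characters left out ...]
| 250 248 248 250 223 142 214 244 247 247 243 222 111 183 243 250
145    .   .   .   .   .   .   .   .   .   .   .   .   .   .   .   .   .   .   .   .   .   .   .   .   .   .   .   .   .   . | 241 245 245 247 227 181 216 237 241 242 245 243 116 139 213 240
154 224 224 224 224 225 227 181 147 226 228 233 220 208 224 223 223 223 223 223 223 224 223
160 221 220 221 226 157 139 126 150 225 229 234 219 203 222 221 220 219 219 219 220 220 221
166 222 223 222 224 227 177 123 148 223 228 233 218 203 224 222 223 223 222 223 223 222 222
172 236 235 237 238 201 167 134 149 221 228 231 208 207 237 236 234 235 236 235 235 236 234
clip col edges [[314, 332], [314, 331], [314, 331], [314, 332], [314, 332]]
```

The move came up 3.6 mm short of the 11.5 mm commanded, with a force of about 6 N on the wrist. I check whether the clip stayed put and find the pointer tip exactly.

```bash
python3 - <<'E'
from h import *
w=dict(np.load("w8.npz"));w7=dict(np.load("w7.npz"))
print("clip now",loc(hit(w,322.9,135.5,30,True)),"before",loc(hit(w7,335,135.5,30,True)))
print("dcam",loc(w["T"][:3,3])-loc(w7["T"][:3,3]))
for k,n in((w7,"w7"),(w,"w8")):
    print(n);g=k["color"].mean(axis=2).astype(int)
    for r in range(138,160,1): print(r,*g[r,304:328])
E
python3 -c "
from h import *
st()"
```

```text
clip now [-91.64179021  94.45578356  30.        ] before [-91.63458693  94.47563628  30.        ]
dcam [0.23844398 8.68397979 0.07922351]
w7
138 246 246 246 248 249 119 128 234 243 223 228 242 236 216 224 249 247 247 248 242 212 167 251 248
139 248 247 248 249 250 129 142 238 233 163 198 241 226 171 202 251 248 247 249 243 213 166 252 249
140 250 248 248 249 250 148 144 239 233 172 219 241 230 175 200 251 248 247 249 242 214 166 252 249
141 247 247 246 248 247 144 143 236 230 176 230 242 248 225 221 248 246 245 246 240 210 162 249 247
142 248 247 245 247 246 142 142 236 228 174 231 249 248 215 207 248 246 246 246 239 209 161 249 247
143 249 248 246 248 247 143 143 237 228 175 231 247 250 220 208 249 247 246 248 241 211 163 250 248
144 248 248 246 248 246 142 139 234 242 225 228 242 247 214 209 251 248 247 248 240 211 159 250 248
145 242 242 240 242 239 182 181 231 244 238 224 239 240 206 186 231 243 243 242 237 219 191 243 243
146 218 222 217 214 218 218 218 216 214 215 222 237 240 212 157 163 224 216 216 218 219 219 217 217
147 186 184 148 107 107 109 111 109 107 150 227 242 244 221
[... 2848 characters left out ...]
 224 224 224 224 225 227 181 147 226 228 233 220 208 224 223 223 223 223 223 223 224 223
155 226 225 225 226 224 226 226 230 190 146 225 229 235 214 199 226 224 223 224 224 223 224 223 223
156 226 227 227 227 227 228 228 232 191 148 225 229 235 210 197 227 226 225 225 225 226 225 225 226
157 226 225 226 224 225 227 210 210 171 146 225 229 235 210 196 227 225 224 225 224 225 225 223 225
158 220 221 221 222 223 225 155 137 123 149 225 229 235 213 194 223 222 221 222 221 222 222 220 221
159 220 221 220 220 221 226 154 139 123 148 225 228 234 220 204 221 219 220 220 220 219 219 220 221
t 12.37 loc [-35.1  91.2  71.6] toolyaw -0.1795 zax [-0.001 -0.002 -1.   ] F [-2.8 -5.1  5.4] open 13.8 gf 30.0
```

The clip is unmoved (94.47 against 94.46), and the tip at column 315.5 against the clip at 322.9 leaves about 4.8 mm. I step on in small moves and watch the force.

```bash
python3 -m creep '[{"dp":[0,1,0],"dr":[0,0,0],"grip":5},{"dp":[0,1,0],"dr":[0,0,0],"grip":5},{"dp":[0,0.5,0],"dr":[0,0,0],"grip":5},{"dp":[0,0,0],"dr":[0,0,0],"grip":5},{"dp":[0,0,0],"dr":[0,0,0],"grip":5},{"dp":[0,0,0],"dr":[0,0,0],"grip":5},{"dp":[0,0,0],"dr":[0,0,0],"grip":5},{"dp":[0,0,0],"dr":[0,0,0],"grip":5},{"dp":[0,0,0],"dr":[0,0,0],"grip":5},{"dp":[0,0,0],"dr":[0,0,0],"grip":5}]'
cat > m.py <<'E'
from h import *
from plant import manip
st()
w=manip.camera("wrist");np.savez("w9.npz",**w)
h=cv2.cvtColor(w["color"],cv2.COLOR_RGB2HSV).astype(int);g=w["color"].mean(axis=2).astype(int)
def cen(r0,r1,a,b):
    m=((h[...,0]<40)&(h[...,1]>60))[r0:r1,a:b]*h[r0:r1,a:b,1];return a+(m*np.arange(b-a)).sum()/max(m.sum(),1),int(m.sum())
cp=cen(134,137,290,345);bd=cen(123,132,290,345)
print("clip point col",cp,"body",bd,"ptr row147",g[147,308:324],"row184",g[184,308:324])
print("gap mm",(loc(hit(w,cp[0],135.5,30,True))-loc(hit(w,315.5,147,30,True)))[1],"clip y",loc(hit(w,cp[0],135.5,30,True))[1])
E
python3 m.py
```

```text
clock: 13.2
position: [458.2, 322.9, 71.6]
eef_rot: [0.09, 0.996, -0.001, -0.001]
wrist_force: [-3.0, -4.4, 6.2]
opening: 13.6
grasp_force: 30.0
t 13.2 loc [-35.1  93.6  71.6] toolyaw -0.1795 zax [-0.001 -0.002 -1.   ] F [-3.  -4.4  6.2] open 13.6 gf 30.0
clip point col (np.float64(319.06081081081084), 888) body (np.float64(319.22270106900993), 17867) ptr row147 [111 112 114 112 112 152 229 243 242 222 194 186 189 124 110 112] row184 [126 126 127 125 124 166 232 227 227 210 174 124 127 130 129 127]
gap mm 2.332433154429893 clip y 94.34092149638006
```

```bash
python3 -m creep '[{"dp":[0,0.8,0],"dr":[0,0,0],"grip":5},{"dp":[0,0.8,0],"dr":[0,0,0],"grip":5},{"dp":[0,0.7,0],"dr":[0,0,0],"grip":5},{"dp":[0,0,0],"dr":[0,0,0],"grip":5},{"dp":[0,0,0],"dr":[0,0,0],"grip":5},{"dp":[0,0,0],"dr":[0,0,0],"grip":5},{"dp":[0,0,0],"dr":[0,0,0],"grip":5},{"dp":[0,0,0],"dr":[0,0,0],"grip":5},{"dp":[0,0,0],"dr":[0,0,0],"grip":5},{"dp":[0,0,0],"dr":[0,0,0],"grip":5}]'
python3 m.py
```

```text
clock: 14.08
position: [458.6, 325.2, 71.6]
eef_rot: [0.09, 0.996, -0.001, -0.001]
wrist_force: [-2.7, -5.8, 5.4]
opening: 13.9
grasp_force: 30.0
t 14.08 loc [-35.1  95.9  71.6] toolyaw -0.1796 zax [-0.001 -0.002 -1.   ] F [-2.7 -5.8  5.4] open 13.9 gf 30.0
clip point col (np.float64(315.75143403441683), 523) body (np.float64(315.7729077165697), 18389) ptr row147 [111 112 112 112 114 154 228 242 243 213 151 108 112 112 111 112] row184 [126 127 126 126 124 166 232 228 227 212 172 123 129 130 129 129]
gap mm 0.1754314901273233 clip y 94.45864818644185
```

The gap is under 0.2 mm and the clip is unmoved. I hold for one more call to check it's steady, then hand in.

```bash
python3 -m creep '[{"dp":[0,0.1,0],"dr":[0,0,0],"grip":5},{"dp":[0,0,0],"dr":[0,0,0],"grip":5},{"dp":[0,0,0],"dr":[0,0,0],"grip":5},{"dp":[0,0,0],"dr":[0,0,0],"grip":5},{"dp":[0,0,0],"dr":[0,0,0],"grip":5},{"dp":[0,0,0],"dr":[0,0,0],"grip":5},{"dp":[0,0,0],"dr":[0,0,0],"grip":5},{"dp":[0,0,0],"dr":[0,0,0],"grip":5},{"dp":[0,0,0],"dr":[0,0,0],"grip":5},{"dp":[0,0,0],"dr":[0,0,0],"grip":5}]'
python3 m.py && python3 -c "
from plant import manip
print(manip.hand_in())"
```

```text
clock: 14.97
position: [458.6, 325.2, 71.6]
eef_rot: [0.09, 0.996, -0.001, -0.001]
wrist_force: [-2.4, -6.6, 5.9]
opening: 14.0
grasp_force: 30.0
t 14.97 loc [-35.1  95.9  71.6] toolyaw -0.1796 zax [-0.002 -0.002 -1.   ] F [-2.4 -6.6  5.9] open 14.0 gf 30.0
clip point col (np.float64(315.75475285171103), 526) body (np.float64(315.77025551430444), 18316) ptr row147 [110 110 113 112 113 155 228 242 242 214 151 110 113 111 113 112] row184 [126 126 128 127 123 165 230 228 226 211 174 125 129 128 129 129]
gap mm 0.177915707590941 clip y 94.45641805246883
the job is handed in; nothing more can be done
None
```

Handed in at 15 s, still holding the grip: the drawer is home (judged by the 24 N stall and camera, as no click can be sensed), the arm was released by the button, and the pointer is within about 0.2 mm of the clip point, which did not move.

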